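# Load the spring-return slide rig and hold it out for the reading

### The job

Get the slide rig ready for its loaded reading: with the carriage still home, tip all five steel slugs out of the black scoop tray into the yellow load box on the carriage, and set the empty tray back down flat on the bench, clear of the rig. Then take the dark handle and pull the carriage out against its spring until the black pointer stands at the red marker clip, and finish while still holding the handle there, because I take the reading with you holding it. Leave the mug, the multimeter and the screwdriver block where they are.

Things in the scene. Friction and masses are not known exactly. Their poses are not given: they have to be found in the camera images.
- rig: Slide rig fixed on the bench. Origin at bench level, x along its rails. Grey base plate x -235..245, y -95..95 mm, top 20 mm above the bench, white scale along y = -80 mm; guide rails' tops at 32 mm. The carriage is pulled out along the rig's own -x; behind it (+x) lies a spring cylinder, top at 85 mm. Highest part: the carriage's front plate, 112 mm.
- carriage (a joint): How far the carriage is pulled out, in m: 0 = home against its stop (as it starts), 0.12 = end of travel. A spring pulls it home at all times: about 6 N at home, rising by 0.45 N per cm (about 10 N at 0.10 m), plus 0.5 N of friction. Let go, it runs home.
- loadbox (a point): Centre of the inner floor of the yellow load box bolted on the carriage (moves with it); axes as the rig's. Inside 94 mm (rig x) by 114 mm (rig y), walls 3 mm, rim 47 mm above this point; this point is 59 mm above the bench. The aluminium front plate against the box's -x wall is 6 mm higher than the rim.
- handle (a point): Pull handle on the carriage: a level dark steel bar, axes as the rig's. Origin at the bar's centre, 88 mm above the bench. Bar 12 mm thick (rig x), 100 mm long (rig y), 16 mm high, 45 mm (bar centre) in front (-x) of the carriage's front plate on two 12 mm posts at y = -44 and 44 mm. Between the posts it is free on both sides, from above, and below down to the rails.
- pointer (a point): Tip of the black pointer blade (2.5 mm wide) on the carriage's -y side, over the scale; it moves with the carriage.
- marker: The red marker clip, 10 mm wide (rig x) and 26 mm long (rig y), clamped fast on the scale; axes as the rig's. Origin at the centre of its underside. The pointer passes 3 mm above it; it stands at the mark when pointer and clip agree along the rig's x. It is found 65 to 105 mm out from the pointer's home.
- tray: Black plastic scoop tray, loose, 120 mm (own x) x 88 mm (own y), about 110 g empty. Origin at the centre of its underside, z up. Floor 3 mm thick, side walls and back wall 24 mm high; the end at own -x is open (pour lip). Slugs begin to slide down it at a slope of 16 to 23 degrees.
- tray_grip (a point): The tray's upright grip: a flat plate at its back end (own +x), 12 mm thick (own x), 52 mm wide (own y), rising to 60 mm above the bench. This point is at its middle, 46 mm above the tray's underside and 54 mm towards own +x from the tray's origin; axes as the tray's.
- tray_lip (a point): Middle of the tray's open pour lip, on its floor, 60 mm towards own -x from the tray's origin.
- slug1: Loose solid steel slug, a cylinder 22 mm in diameter and 16 mm high, about 45 g; origin at the centre of one end face. It starts standing in the tray.
- slug2: As slug1.
- slug3: As slug1.
- slug4: As slug1.
- slug5: As slug1.
- mug: Blue mug, a bystander: 80 mm across, 90 mm high, origin at the centre of its underside.
- multimeter: Yellow multimeter lying on its back, a bystander: 90 x 180 x 40 mm (own x, y, z) with a dial to 50 mm, origin at the centre of its underside.
- driver_block: Wooden block with four screwdrivers, a bystander: 60 x 140 mm, 117 mm high over the handles, origin at the centre of its underside.

How it is judged:
By the outcome, as a careful person would: the job done as asked, in the order asked, and still so for the second after the job is handed in, while the arm keeps its last pose, push and grip.
It also fails if it takes over 69 s, if anything falls off the work surface, if the arm or the gripper's body presses on something with over 40 N, if the wrist force passes 120 N, or if a joint passes its speed limit or range.

### The arm

A 6-joint arm with a two-finger parallel gripper is mounted at the origin on the work surface. World frame = base frame: x ahead of the robot, y to its left, z up, the work surface at z = 0. Lengths are in m, angles in degrees, forces in N, time in s.
With the tool pointing down it reaches from about 0.325 to 0.775 m from the base axis. Payload 5.5 kg.
Tool frame: the origin (TCP) lies on the centre line of the jaws, within the pads' length; the fingertips stand 25 mm ahead of it and the grasp point (between the pads) lies 6 mm ahead of it; z points along the fingers, y is the direction in which the jaws open and shut (so a half turn about z gives the same grasp; the last joint's range is limited). The gripper opens to 88 mm and grips with 3 to 60 N. Pads are 20 mm wide; open, the fingers measure 115 mm over their backs; the gripper's body (75 mm by 178 mm) begins 61 mm behind the grasp point.
Start: joints at [-73.665, 5.22, 70.514, -0, 104.267, -3.249], TCP at [0.201, -0.565, 0.248] pointing down, gripper open.
Joint ranges: [-164.24, 164.24], [-49.07, 125.15], [9.68, 141.18], [-86.29, 266.29], [3.28, 154.24], [-151.56, 151.56]. Speed limits (degrees/s): [147.25, 147.25, 172.46, 180, 180, 180].

### API

Orientations are given as [roll, pitch, yaw] about the fixed x, y, z axes, in that order (R = Rz(yaw) Ry(pitch) Rx(roll)).
In Python, from workcell import get_state, grab_frame, camera_model, close_job gives the robot as it stands.
- The arm moves only by the tool apply_moves, never from a script. Its argument "commands" is a list of rows, each an object with "slide": the shift along the tool's x, y, z in units of 12 cm (1.0 is 12 cm), a list of three; "yaw": the turn about the tool's z in units of 4 degrees (1.0 is 4 degrees). In form: [{"slide": [x, y, z], "yaw": yaw}, ...]. A call has exactly 10 rows; each row shifts and turns the commanded pose from where the row before left it, along the tool's axes as they then stand; what a row does not reach is not made up. A row lasts 1/10 s, in which the tool goes at most 50 mm and 8.59 degrees, less where a joint would pass 70% of its speed; a pose out of reach is approached as far as the arm can. A call with a number of a shift or a turn outside -1 to 1 is refused whole. A call with a gripper value outside its range is refused whole. "jaw" is the opening, from 0 (shut) to 1 (fully open), set as the call begins (left out, the last holds). The fingers move at their own pace and stop on an object; "grip_force" is the grip in N (left out, the last holds). Time passes only in rows, so rows that do not move let the fingers close, or fill a call up. It gives the time, the measured TCP pose, the force and the opening at its end, in the units of the state.
- get_state(): the state, without advancing time (a new reading comes with each control period).
- grab_frame(name): name is "scene" or "top"; returns the picture (400x640x3 uint8, red, green, blue); there is no depth.
- camera_model(name): a dict with "K" (3x3 intrinsics, pixels), "k1" (the pictures are not rectified: a ray, as slopes to the right and down, at radius r is drawn at 1 + k1 r^2 times it, then the intrinsics apply), "position" and "orientation" of the camera in the world. Camera axes: x right, y up, looking along -z (the intrinsics and any distortion apply to the point x, -y, -z); pixel columns grow to the right and rows downward; lengths in m; the calibration is good to about 2 mm. A picture is of the moment at which its call begins. camera_model takes no time and is no camera call.
- close_job(): hands the job in, once; it reports no verdict.
The state is a dict: "t": time; "qpos": joint angles; "qd": joint speeds; "joint_efforts": joint torques, N m; "tool_pos": TCP position; "ee_rot": TCP orientation; "contact_force": force on the tool from outside, world axes, zero at the start; "wrist_torque": the same for the moment, N m; "opening": finger opening in m.
Only numpy, scipy, OpenCV 4.12 (cv2) and the standard library are available. Lean on these libraries where they do the work, as an engineer would, in place of code of your own. Each camera call takes 0.05 s, during which the arm holds its last target. There are 200 camera calls.

## Working session

There is one attempt and no reset: what is moved stays moved. The work goes in short steps, Python scripts to look and compute and a tool call to move; the robot and the scene stay as the last step left them, time stands still between calls to the robot, and variables do not carry over. Pictures are saved under pics/ and viewed, about 8 in all and at most 12, crops included, and the job is handed in when it is done.

Besides the shell and the picture viewer there is one more tool, called by a JSON object that holds its "api" and its "payload", one argument or row to a line. apply_moves: Moves the arm, as the interface text tells. Shifts and turns lie within -1 to 1; 1 stands for 12 cm of shift or 4 degrees of turn. Its arguments: {"type":"object","properties":{"commands":{"type":"array","items":{"type":"object","properties":{"slide":{"type":"array","items":{"type":"number"}},"yaw":{"type":"number"}}}},"jaw":{"type":"number"},"grip_force":{"type":"number"}},"required":["commands"]}

```bash
mkdir -p pics; python3 - <<'E'
from workcell import *
import cv2
print(get_state())
for n in("scene","top"):
    print(n,camera_model(n)); cv2.imwrite(f"pics/{n}0.png",grab_frame(n)[...,::-1])
E
```

```text
{'t': 0.0, 'qpos': array([-7.36657606e+01,  5.25997846e+00,  7.05791499e+01, -7.32432860e-04,
        1.04266858e+02, -3.24917789e+00]), 'qd': array([-0.06466075, -0.0538428 , -0.03870815, -0.03285202,  0.04524221,
       -0.00309741]), 'joint_efforts': array([-1.80727780e-03, -4.46463239e+01, -4.06439030e+01,  6.96444511e-02,
        2.94729613e-02, -9.62132594e-05]), 'tool_pos': array([ 0.20102848, -0.56506306,  0.24656645]), 'ee_rot': array([-1.79894144e+02, -5.29808148e-03,  1.95832325e+01]), 'contact_force': array([0.25615019, 0.46490958, 0.56358118]), 'wrist_torque': array([-0.01587058,  0.04069933,  0.02075207]), 'opening': 0.08818661221051047}
scene {'K': array([[374.61624704,   0.        , 323.80793944],
       [  0.        , 374.61624704, 199.8992126 ],
       [  0.        ,   0.        ,   1.        ]]), 'k1': -0.07235497378544756, 'position': array([0.83656692, 0.27857568, 0.69260855]), 'orientation': array([ 33.11091601,   0.2497822 , 141.52426424])}
top {'K': array([[507.01727514,   0.        , 317.17001014],
       [  0.        , 507.01727514, 198.79284284],
       [  0.        ,   0.        ,   1.        ]]), 'k1': -0.029947492453228277, 'position': array([ 0.4668669 , -0.04420107,  1.07555923]), 'orientation': array([  6.56806786,  -0.60791815, -88.78519474])}
```

View pics/scene0.png

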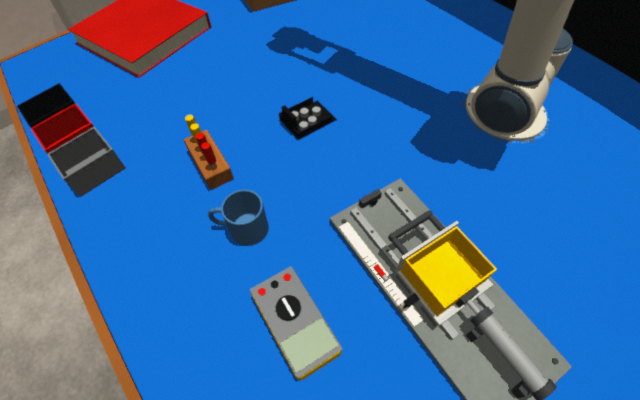

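View pics/top0.png

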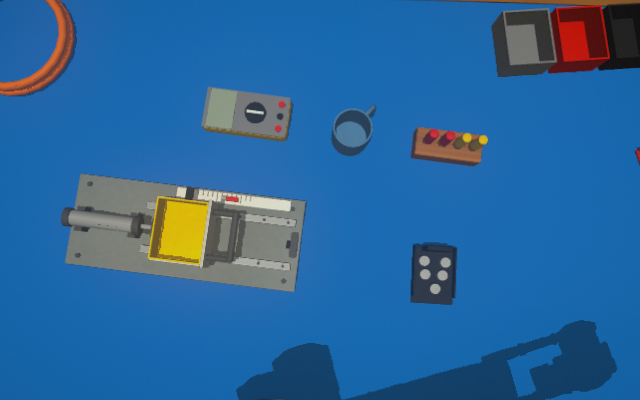

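```bash
cat > h.py <<'E'
import numpy as np, cv2
from scipy.spatial.transform import Rotation as R
from scipy.optimize import fsolve
from workcell import *
def rays(n,px):
    m=camera_model(n);K=m["K"];px=np.atleast_2d(px).astype(float)
    d=np.c_[(px[:,0]-K[0,2])/K[0,0],(px[:,1]-K[1,2])/K[1,1]];u=d.copy()
    for _ in range(20): u=d/(1+m["k1"]*(u**2).sum(1,keepdims=True))
    r=R.from_euler('xyz',m["orientation"],degrees=True).apply(np.c_[u[:,0],-u[:,1],-np.ones(len(u))])
    return m["position"],r
def onplane(n,px,z):
    c,r=rays(n,px); return c+r*((z-c[2])/r[:,2])[:,None]
def proj(n,P):
    m=camera_model(n);K=m["K"]
    q=R.from_euler('xyz',m["orientation"],degrees=True).inv().apply(np.atleast_2d(P)-m["position"])
    u=np.c_[q[:,0],-q[:,1]]/-q[:,2:];u=u*(1+m["k1"]*(u**2).sum(1,keepdims=True))
    return u*[K[0,0],K[1,1]]+[K[0,2],K[1,2]]
def blobs(mask,mn=20):
    c,_=cv2.findContours(mask.astype(np.uint8),cv2.RETR_EXTERNAL,cv2.CHAIN_APPROX_NONE)
    return [k for k in c if cv2.contourArea(k)>=mn]
E
python3 - <<'E'
from h import *
np.set_printoptions(precision=4,suppress=True)
t=cv2.imread("pics/top0.png");hsv=cv2.cvtColor(t,cv2.COLOR_BGR2HSV)
sat=hsv[...,1]
# plate
m=(sat<90)&(hsv[...,2]>60); m[:, 310:]=0;m[:170]=0;m[300:]=0
nb=~((hsv[...,0]>95)&(hsv[...,0]<120)&(sat>120)); nb[:, 312:]=0;nb[:165]=0;nb[300:]=0
for k in blobs(nb,2000):
    r=cv2.minAreaRect(k);b=cv2.boxPoints(r);print("plate",b, onplane("top",b,.02))
rd=((hsv[...,0]<8)|(hsv[...,0]>172))&(sat>150); rd[:, 300:]=0;rd[:150]=0
for k in blobs(rd,5): 
    r=cv2.minAreaRect(k);print("red",r,onplane("top",[r[0]],.03))
tr=(hsv[...,2]<80)&(sat<160);tr[:,:400]=0;tr[:,470:]=0;tr[:235]=0;tr[310:]=0
for k in blobs(tr,300):
    b=cv2.boxPoints(cv2.minAreaRect(k));print("tray",b,onplane("top",b,.024))
c=np.hstack([cv2.resize(t[170:300,135:305],None,fx=3,fy=3,interpolation=2),cv2.resize(t[235:315,400:470],None,fx=3.8,fy=3.8,interpolation=2)[:390]  if 0 else cv2.copyMakeBorder(cv2.resize(t[235:315,400:470],None,fx=4,fy=4,interpolation=2),0,70,0,0,0)])
cv2.imwrite("pics/c1.png",c)
E
```

```text
plate [[ 55.1741 262.2543]
 [ 66.4166 171.065 ]
 [305.549  200.5471]
 [294.3065 291.7364]] [[ 0.4441  0.4872  0.02  ]
 [ 0.6357  0.4784  0.02  ]
 [ 0.5844 -0.0286  0.02  ]
 [ 0.3955 -0.01    0.02  ]]
red ((231.5461883544922, 198.63079833984375), (11.411194801330566, 3.5970072746276855), 7.125016689300537) [[0.5838 0.1248 0.03  ]]
tray [[410.7297 302.0281]
 [412.9542 244.1906]
 [456.1212 245.8508]
 [453.8966 303.6884]] [[ 0.3796 -0.2489  0.024 ]
 [ 0.4979 -0.2534  0.024 ]
 [ 0.4963 -0.3434  0.024 ]
 [ 0.3778 -0.3379  0.024 ]]
```

View pics/c1.png

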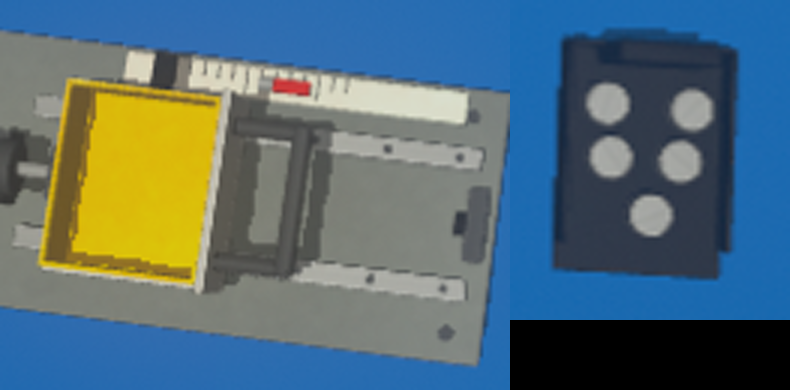

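```bash
python3 - <<'E'
from h import *
np.set_printoptions(precision=4,suppress=True)
C=lambda L:np.array([[135+a/3,170+b/3] for a,b in L])
T=lambda L:np.array([[400+(a-510)/4,235+b/4] for a,b in L])
lp=onplane("top",T([(553,268),(718,278)]),.0015);print("lip",lp,lp.mean(0),np.degrees(np.arctan2(*(lp[1]-lp[0])[:2])))
print("grip top",onplane("top",T([(667,52)]),.06))
print("left edge yaw",onplane("top",T([(562,38),(553,268)]),.0))
o=np.array([.513,.2146]);th=np.radians(84.4)
def rig(P): d=P[:,:2]-o;return np.c_[d@[np.cos(th),np.sin(th)],d@[-np.sin(th),np.cos(th)]]*1000
P=onplane("top",C([(510,92),(478,366)]),.02);print("plate right corners",rig(P))
P=onplane("top",C([(237,93),(206,292),(226,92),(196,292)]),.112);print("frontplate top",rig(P),P)
P=onplane("top",C([(67,80),(40,268)]),.106);print("box back rim",rig(P))
P=onplane("top",C([(304,125),(283,272)]),.096);print("bar",rig(P),P.mean(0))
P=onplane("top",C([(166,68)]),.027);print("pointer",rig(P))
P=onplane("top",C([(291,87)]),.028);print("marker",rig(P))
P=onplane("top",C([(160,55),(125,50),(465,122)]),.02);print("scale",rig(P))
E
```

```text
lip [[ 0.3778 -0.2533  0.0015]
 [ 0.3742 -0.3402  0.0015]] [ 0.376  -0.2968  0.0015] -177.59794994930976
grip top [[ 0.4903 -0.2991  0.06  ]]
left edge yaw [[ 0.4979 -0.2582  0.    ]
 [ 0.3777 -0.2536  0.    ]]
plate right corners [[-233.9288  -94.3769]
 [-235.0682   95.5735]]
frontplate top [[-63.8742 -62.8786]
 [-62.2544  63.9114]
 [-56.8257 -62.6729]
 [-56.0181  64.667 ]] [[0.5693 0.1449 0.112 ]
 [0.4433 0.1589 0.112 ]
 [0.5698 0.1519 0.112 ]
 [0.4432 0.1652 0.112 ]]
box back rim [[ 46.9754 -58.6155]
 [ 45.6122  61.9567]]
bar [[-106.4884  -48.8655]
 [-105.9949   46.1664]] [0.504  0.1087 0.096 ]
pointer [[  5.0637 -81.6266]]
marker [[-83.1407 -78.7851]]
scale [[  12.3706  -90.8786]
 [  37.2537  -91.4345]
 [-205.3729  -69.7566]]
```

{"api": "apply_moves", "payload": {
  "commands": [
    {"slide": [0.301, -0.127, 0], "yaw": -1},
    {"slide": [0.292, -0.148, 0], "yaw": -1},
    {"slide": [0.281, -0.168, 0], "yaw": -1},
    {"slide": [0.268, -0.187, 0], "yaw": -1},
    {"slide": [0.255, -0.205, 0], "yaw": -1},
    {"slide": [0.24, -0.222, 0], "yaw": -1},
    {"slide": [0.224, -0.238, 0], "yaw": -1},
    {"slide": [0.207, -0.253, 0], "yaw": -1},
    {"slide": [0.188, -0.267, 0], "yaw": -1},
    {"slide": [0.169, -0.279, 0], "yaw": -1}
  ],
  "jaw": 1
}}

```text
t: 1.1
tool_pos: [0.2735, -0.2095, 0.247]
ee_rot: [-180.0, -0.0, 59.8]
contact_force: [-0.4, -0.1, 0.4]
opening: 0.0878
```

{"api": "apply_moves", "payload": {
  "commands": [
    {"slide": [0, 0, 0], "yaw": -1},
    {"slide": [0, 0, 0], "yaw": -1},
    {"slide": [0, 0, 0], "yaw": -1},
    {"slide": [0, 0, 0], "yaw": -1},
    {"slide": [0, 0, 0], "yaw": -1},
    {"slide": [0, 0, 0], "yaw": -1},
    {"slide": [0, 0, 0], "yaw": -1},
    {"slide": [0, 0, 0], "yaw": -1},
    {"slide": [0, 0, 0], "yaw": -1},
    {"slide": [0, 0, 0], "yaw": -1}
  ]
}}

```text
t: 2.1
tool_pos: [0.2738, -0.211, 0.2473]
ee_rot: [-180.0, -0.0, 99.7]
contact_force: [0.3, -0.7, 0.4]
opening: 0.0878
```

{"api": "apply_moves", "payload": {
  "commands": [
    {"slide": [0, 0, 0], "yaw": -1},
    {"slide": [0, 0, 0], "yaw": -1},
    {"slide": [0, 0, 0], "yaw": -1},
    {"slide": [0, 0, 0], "yaw": -1},
    {"slide": [0, 0, 0], "yaw": -1},
    {"slide": [0, 0, 0], "yaw": -1},
    {"slide": [0, 0, 0], "yaw": -1},
    {"slide": [0, 0, 0], "yaw": -1},
    {"slide": [0, 0, 0], "yaw": -1},
    {"slide": [0, 0, 0], "yaw": -1}
  ]
}}

```text
t: 3.1
tool_pos: [0.2738, -0.211, 0.2472]
ee_rot: [180.0, -0.0, 139.7]
contact_force: [0.2, -0.4, -0.9]
opening: 0.0876
```

{"api": "apply_moves", "payload": {
  "commands": [
    {"slide": [0, 0, 0], "yaw": -1},
    {"slide": [0, 0, 0], "yaw": -1},
    {"slide": [0, 0, 0], "yaw": -1},
    {"slide": [0, 0, 0], "yaw": -1},
    {"slide": [0, 0, 0], "yaw": -1},
    {"slide": [0, 0, 0], "yaw": -1},
    {"slide": [0, 0, 0], "yaw": -1},
    {"slide": [0, 0, 0], "yaw": -1},
    {"slide": [0, 0, 0], "yaw": -1},
    {"slide": [0, 0, 0], "yaw": -0.6}
  ]
}}

```text
t: 4.1
tool_pos: [0.2738, -0.211, 0.2473]
ee_rot: [180.0, -0.0, 178.1]
contact_force: [-0.2, 0.4, -0.5]
opening: 0.0877
```

{"api": "apply_moves", "payload": {
  "commands": [
    {"slide": [-0.182, -0.068, 0.1]},
    {"slide": [-0.182, -0.068, 0.1]},
    {"slide": [-0.182, -0.068, 0.1]},
    {"slide": [-0.182, -0.068, 0.1]},
    {"slide": [-0.182, -0.068, 0.1]},
    {"slide": [-0.182, -0.068, 0.1]},
    {"slide": [-0.182, -0.068, 0.1]},
    {"slide": [-0.182, -0.068, 0.1]},
    {"slide": [-0.182, -0.068, 0.1]},
    {"slide": [-0.182, -0.068, 0.1]}
  ]
}}

```text
schema error: expected keys slide, yaw
```

```bash
python3 - <<'E'
from h import *
print(get_state()["tool_pos"])
a=grab_frame("scene")[...,::-1];b=grab_frame("top")[...,::-1]
cv2.imwrite("pics/g1.png",np.hstack([cv2.resize(a[60:180,240:380],None,fx=3,fy=3),cv2.resize(b[200:320,380:500],None,fx=3,fy=3)]))
E
```

```text
[ 0.27380463 -0.21102304  0.24726398]
```

View pics/g1.png

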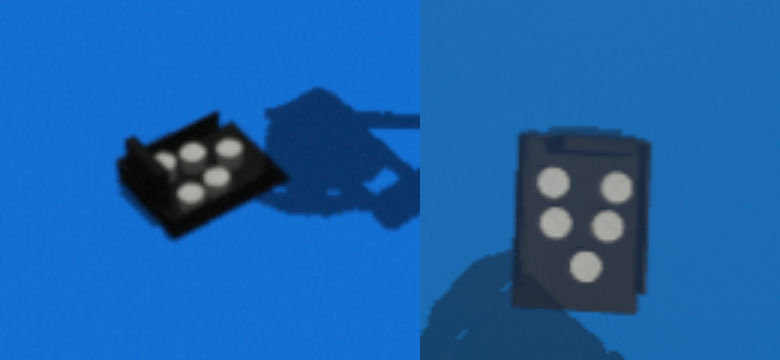

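{"api": "apply_moves", "payload": {
  "commands": [
    {"slide": [-0.182, -0.068, 0.1], "yaw": 0},
    {"slide": [-0.182, -0.068, 0.1], "yaw": 0},
    {"slide": [-0.182, -0.068, 0.1], "yaw": 0},
    {"slide": [-0.182, -0.068, 0.1], "yaw": 0},
    {"slide": [-0.182, -0.068, 0.1], "yaw": 0},
    {"slide": [-0.182, -0.068, 0.1], "yaw": 0},
    {"slide": [-0.182, -0.068, 0.1], "yaw": 0},
    {"slide": [-0.182, -0.068, 0.1], "yaw": 0},
    {"slide": [-0.182, -0.068, 0.1], "yaw": 0},
    {"slide": [-0.182, -0.068, 0.1], "yaw": 0}
  ]
}}

```text
t: 5.2
tool_pos: [0.49, -0.3006, 0.1266]
ee_rot: [180.0, -0.0, 177.9]
contact_force: [-0.4, -0.4, 0.1]
opening: 0.0878
```

```bash
python3 - <<'E'
from h import *
print(get_state()["tool_pos"])
a=grab_frame("scene")[...,::-1];b=grab_frame("top")[...,::-1]
cv2.imwrite("pics/g2.png",np.hstack([cv2.resize(a[30:180,240:380],None,fx=2.8,fy=2.8),cv2.resize(b[180:330,370:510],None,fx=2.8,fy=2.8)]))
print(proj("top",[[.49,-.3,.06],[.49,-.3,.095]]))
E
```

```text
[ 0.49003683 -0.30059024  0.12657304]
[[439.69770817 248.15443287]
 [444.22562087 247.83206202]]
```

View pics/g2.png

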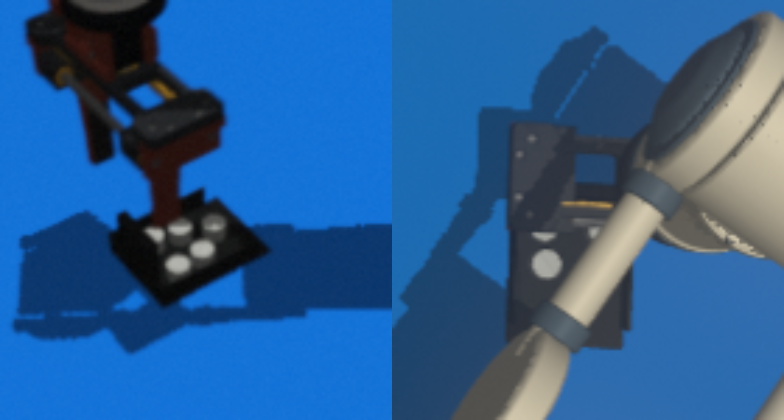

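{"api": "apply_moves", "payload": {
  "commands": [
    {"slide": [0, 0, 0.0605], "yaw": 0},
    {"slide": [0, 0, 0.0605], "yaw": 0},
    {"slide": [0, 0, 0.0605], "yaw": 0},
    {"slide": [0, 0, 0.0605], "yaw": 0},
    {"slide": [0, 0, 0.0605], "yaw": 0},
    {"slide": [0, 0, 0.0605], "yaw": 0},
    {"slide": [0, 0, 0.0605], "yaw": 0},
    {"slide": [0, 0, 0.0605], "yaw": 0},
    {"slide": [0, 0, 0.0605], "yaw": 0},
    {"slide": [0, 0, 0.0605], "yaw": 0}
  ]
}}

```text
t: 6.3
tool_pos: [0.4893, -0.3004, 0.0544]
ee_rot: [180.0, -0.0, 178.0]
contact_force: [-0.1, -0.4, -0.4]
opening: 0.0875
```

{"api": "apply_moves", "payload": {
  "commands": [
    {"slide": [0, 0, 0], "yaw": 0},
    {"slide": [0, 0, 0], "yaw": 0},
    {"slide": [0, 0, 0], "yaw": 0},
    {"slide": [0, 0, 0], "yaw": 0},
    {"slide": [0, 0, 0], "yaw": 0},
    {"slide": [0, 0, 0], "yaw": 0},
    {"slide": [0, 0, 0], "yaw": 0},
    {"slide": [0, 0, 0], "yaw": 0},
    {"slide": [0, 0, 0], "yaw": 0},
    {"slide": [0, 0, 0], "yaw": 0}
  ],
  "jaw": 0,
  "grip_force": 60
}}

```text
t: 7.3
tool_pos: [0.4895, -0.3005, 0.0555]
ee_rot: [-180.0, 0.0, 178.0]
contact_force: [0.2, 0.5, 3.1]
opening: 0.051
```

{"api": "apply_moves", "payload": {
  "commands": [
    {"slide": [0, 0, -0.02], "yaw": 0},
    {"slide": [0, 0, -0.02], "yaw": 0},
    {"slide": [0, 0, -0.02], "yaw": 0},
    {"slide": [0, 0, -0.02], "yaw": 0},
    {"slide": [0, 0, -0.02], "yaw": 0},
    {"slide": [0, 0, -0.02], "yaw": 0},
    {"slide": [0, 0, 0], "yaw": 0},
    {"slide": [0, 0, 0], "yaw": 0},
    {"slide": [0, 0, 0], "yaw": 0},
    {"slide": [0, 0, 0], "yaw": 0}
  ]
}}

```text
t: 8.3
tool_pos: [0.4892, -0.3003, 0.0693]
ee_rot: [180.0, -0.0, 178.0]
contact_force: [-0.4, -0.5, -3.6]
opening: 0.0515
```

```bash
python3 - <<'E'
from h import *
print(get_state())
a=grab_frame("scene")[...,::-1]
cv2.imwrite("pics/g3.png",cv2.resize(a[30:180,220:400],None,fx=4,fy=4))
E
```

```text
{'t': 8.3, 'qpos': array([-3.49390506e+01,  3.49729934e+00,  9.04906283e+01,  4.49676824e-04,
        8.60310100e+01, -1.22922117e+02]), 'qd': array([ 0.0065879 , -0.01376973,  0.06296785, -0.01045653, -0.17263267,
        0.01439912]), 'joint_efforts': array([-4.63919350e-04, -4.39776134e+01, -4.12377226e+01, -1.23836165e-01,
        1.64638013e-01,  1.24475314e-04]), 'tool_pos': array([ 0.489222  , -0.30030337,  0.06925514]), 'ee_rot': array([ 1.79989331e+02, -1.56526379e-02,  1.77983037e+02]), 'contact_force': array([-0.40538353, -0.49947239, -3.61084182]), 'wrist_torque': array([ 0.03913803, -0.33930771, -0.05763367]), 'opening': 0.0514876461866301}
```

View pics/g3.png

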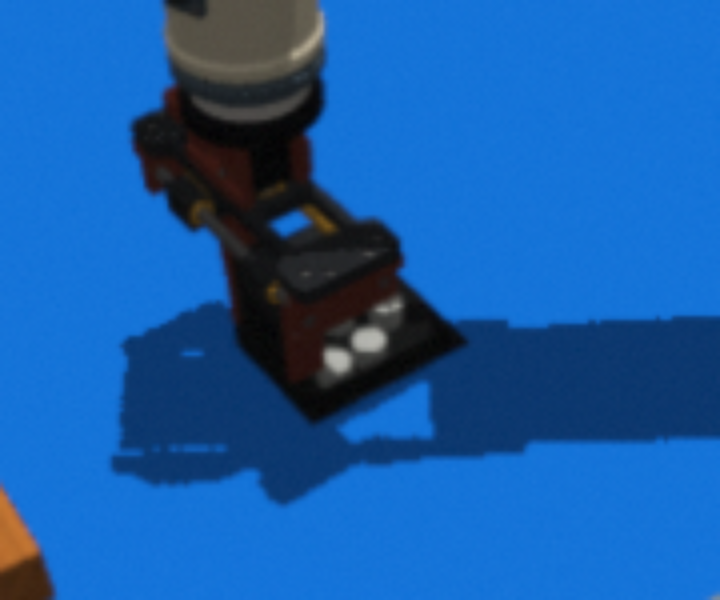

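{"api": "apply_moves", "payload": {
  "commands": [
    {"slide": [0, 0, -0.06], "yaw": 0},
    {"slide": [0, 0, -0.12], "yaw": 0},
    {"slide": [0, 0, -0.16], "yaw": 0.2},
    {"slide": [0, 0, -0.16], "yaw": 0.4},
    {"slide": [0, 0, -0.16], "yaw": 0.6},
    {"slide": [0, 0, -0.16], "yaw": 0.8},
    {"slide": [0, 0, -0.16], "yaw": 1},
    {"slide": [0, 0, -0.14], "yaw": 1},
    {"slide": [0, 0, -0.1], "yaw": 1},
    {"slide": [0, 0, -0.05], "yaw": 1}
  ]
}}

```text
t: 9.35
tool_pos: [0.4897, -0.3007, 0.2254]
ee_rot: [-180.0, 0.2, 153.8]
contact_force: [-0.5, 0.1, -2.3]
opening: 0.0516
```

{"api": "apply_moves", "payload": {
  "commands": [
    {"slide": [0, 0, 0], "yaw": 1},
    {"slide": [0, 0, 0], "yaw": 1},
    {"slide": [0, 0, 0], "yaw": 1},
    {"slide": [0, 0, 0], "yaw": 1},
    {"slide": [0, 0, 0], "yaw": 1},
    {"slide": [0, 0, 0], "yaw": 1},
    {"slide": [0, 0, 0], "yaw": 1},
    {"slide": [0, 0, 0], "yaw": 1},
    {"slide": [0, 0, 0], "yaw": 1},
    {"slide": [0, 0, 0], "yaw": 1}
  ]
}}

```text
t: 10.35
tool_pos: [0.4893, -0.3005, 0.2236]
ee_rot: [180.0, 0.1, 113.8]
contact_force: [0.2, 0.2, -3.6]
opening: 0.0517
```

{"api": "apply_moves", "payload": {
  "commands": [
    {"slide": [0, 0, 0], "yaw": 1},
    {"slide": [0, 0, 0], "yaw": 1},
    {"slide": [0, 0, 0], "yaw": 1},
    {"slide": [0, 0, 0], "yaw": 1},
    {"slide": [0, 0, 0], "yaw": 1},
    {"slide": [0, 0, 0], "yaw": 1},
    {"slide": [0, 0, 0], "yaw": 0.8},
    {"slide": [0, 0, 0], "yaw": 0.4},
    {"slide": [0, 0, 0], "yaw": 0.2},
    {"slide": [0, 0, 0], "yaw": 0}
  ]
}}

```text
t: 11.35
tool_pos: [0.4893, -0.3004, 0.2224]
ee_rot: [180.0, 0.0, 84.4]
contact_force: [-0.5, -0.4, -3.1]
opening: 0.0514
```

{"api": "apply_moves", "payload": {
  "commands": [
    {"slide": [0.042, -0.011, 0], "yaw": 0},
    {"slide": [0.083, -0.011, 0], "yaw": 0},
    {"slide": [0.125, -0.011, 0], "yaw": 0},
    {"slide": [0.167, -0.011, 0], "yaw": 0},
    {"slide": [0.208, -0.011, 0], "yaw": 0},
    {"slide": [0.208, -0.011, 0], "yaw": 0},
    {"slide": [0.208, -0.011, 0], "yaw": 0},
    {"slide": [0.208, -0.011, 0], "yaw": 0},
    {"slide": [0.208, -0.011, 0], "yaw": 0},
    {"slide": [0.208, -0.011, 0], "yaw": 0}
  ]
}}

```text
t: 12.35
tool_pos: [0.4953, -0.098, 0.222]
ee_rot: [180.0, -0.0, 84.4]
contact_force: [-0.1, 0.5, -3.2]
opening: 0.0514
```

{"api": "apply_moves", "payload": {
  "commands": [
    {"slide": [0.208, -0.011, 0], "yaw": 0},
    {"slide": [0.208, -0.011, 0], "yaw": 0},
    {"slide": [0.208, -0.011, 0], "yaw": 0},
    {"slide": [0.208, -0.011, 0], "yaw": 0},
    {"slide": [0.208, -0.011, 0], "yaw": 0},
    {"slide": [0.208, -0.011, 0], "yaw": 0},
    {"slide": [0.167, -0.011, 0], "yaw": 0},
    {"slide": [0.125, -0.011, 0], "yaw": 0},
    {"slide": [0.083, -0.011, 0], "yaw": 0},
    {"slide": [0.042, -0.011, 0], "yaw": 0}
  ]
}}

```text
t: 13.35
tool_pos: [0.5018, 0.1008, 0.2219]
ee_rot: [-180.0, 0.0, 84.4]
contact_force: [0.1, -0.7, -2.7]
opening: 0.0517
```

```bash
python3 - <<'E'
from h import *
print(get_state()["tool_pos"],get_state()["wrist_torque"])
a=grab_frame("scene")[...,::-1];b=grab_frame("top")[...,::-1]
cv2.imwrite("pics/g4.png",np.hstack([cv2.resize(a[60:360,310:560],None,fx=1.6,fy=1.6),cv2.resize(b[130:330,100:320],None,fx=1.8,fy=2.4)]))
E
```

```text
[0.50181299 0.10081099 0.22185709] [-0.21782914 -0.06799077 -0.01867614]
```

View pics/g4.png

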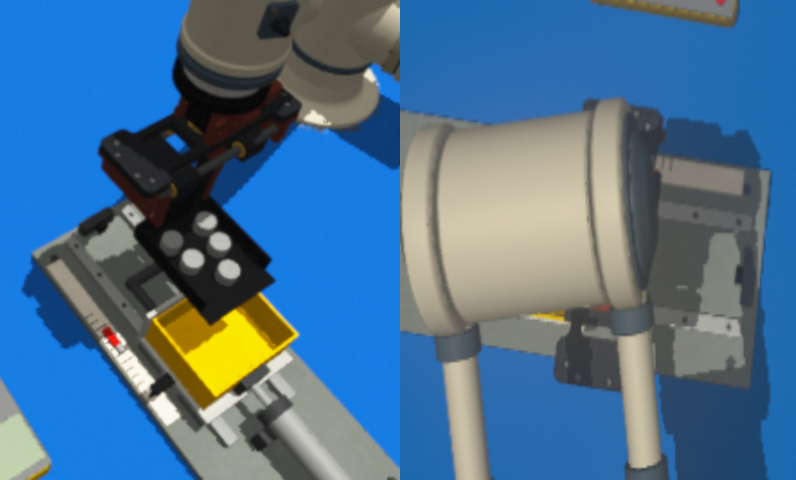

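{"api": "apply_moves", "payload": {
  "commands": [
    {"slide": [0, 0, 0.02], "yaw": 0},
    {"slide": [0, 0, 0.04], "yaw": 0},
    {"slide": [0, 0, 0.06], "yaw": 0},
    {"slide": [0, 0, 0.06], "yaw": 0},
    {"slide": [0, 0, 0.06], "yaw": 0},
    {"slide": [0, 0, 0.06], "yaw": 0},
    {"slide": [0, 0, 0.05], "yaw": 0},
    {"slide": [0, 0, 0.04], "yaw": 0},
    {"slide": [0, 0, 0.02], "yaw": 0},
    {"slide": [0, 0, 0], "yaw": 0}
  ]
}}

```text
t: 14.45
tool_pos: [0.502, 0.0999, 0.1723]
ee_rot: [-180.0, 0.0, 84.4]
contact_force: [-0.1, -0.0, -4.3]
opening: 0.0517
```

{"api": "apply_moves", "payload": {
  "commands": [
    {"slide": [0, 0, 0], "yaw": 0},
    {"slide": [0, 0, 0], "yaw": 0},
    {"slide": [0, 0, 0], "yaw": 0},
    {"slide": [0, 0, 0], "yaw": 0},
    {"slide": [0, 0, 0], "yaw": 0},
    {"slide": [0, 0, 0], "yaw": 0},
    {"slide": [0, 0, 0], "yaw": 0},
    {"slide": [0, 0, 0], "yaw": 0},
    {"slide": [0, 0, 0], "yaw": 0},
    {"slide": [0, 0, 0], "yaw": 0}
  ],
  "grip_force": 12
}}

```text
t: 15.45
tool_pos: [0.5021, 0.0999, 0.1726]
ee_rot: [-180.0, 0.0, 84.4]
contact_force: [-0.8, 0.0, -3.2]
opening: 0.052
```

```bash
python3 - <<'E'
from h import *
s=get_state();print(s["tool_pos"],s["contact_force"],s["wrist_torque"])
a=grab_frame("scene")[...,::-1];cv2.imwrite("pics/p1.png",a)
E
```

```text
[0.50211883 0.09988416 0.17260096] [-0.75983631  0.03698339 -3.17817331] [-2.05128315e-01 -1.24059746e-02 -1.88094419e-04]
```

Still carrying level at 12 N; loosen further.

{"api": "apply_moves", "payload": {
  "commands": [
    {"slide": [0, 0, 0], "yaw": 0},
    {"slide": [0, 0, 0], "yaw": 0},
    {"slide": [0, 0, 0], "yaw": 0},
    {"slide": [0, 0, 0], "yaw": 0},
    {"slide": [0, 0, 0], "yaw": 0},
    {"slide": [0, 0, 0], "yaw": 0},
    {"slide": [0, 0, 0], "yaw": 0},
    {"slide": [0, 0, 0], "yaw": 0},
    {"slide": [0, 0, 0], "yaw": 0},
    {"slide": [0, 0, 0], "yaw": 0}
  ],
  "grip_force": 6
}}

```text
t: 16.5
tool_pos: [0.5022, 0.0999, 0.1727]
ee_rot: [180.0, -0.0, 84.4]
contact_force: [-0.1, 0.6, -2.0]
opening: 0.0519
```

```bash
python3 - <<'E'
from h import *
s=get_state();print(s["tool_pos"],s["contact_force"],s["wrist_torque"])
a=grab_frame("scene")[...,::-1];cv2.imwrite("pics/p2.png",a)
b=cv2.imread("pics/p1.png");print(cv2.absdiff(a,b)[150:330,380:520].mean())
cv2.imwrite("pics/p12.png",np.hstack([cv2.resize(x[120:330,370:520],None,fx=2.6,fy=2.6) for x in(b,a)]))
E
```

```text
[0.50218712 0.09991474 0.17274592] [-0.05984215  0.55016965 -1.9519539 ] [ 0.07287519 -0.1033991   0.02991932]
2.6843650793650795
```

View pics/p12.png

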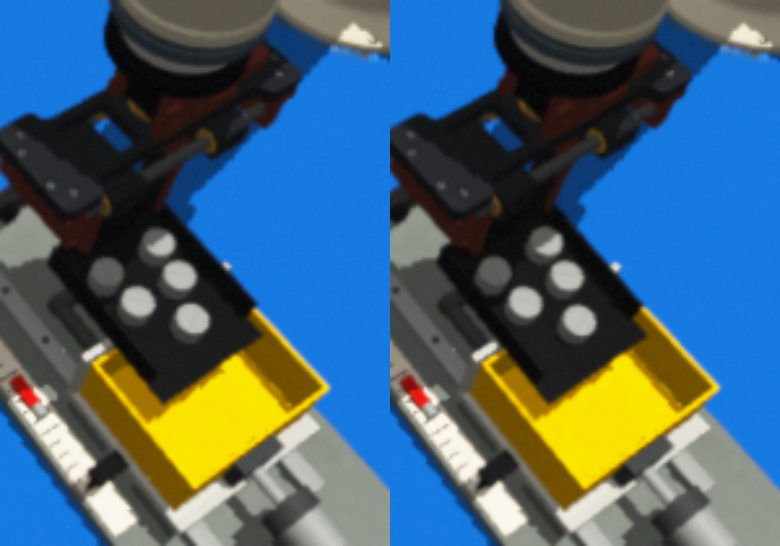

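{"api": "apply_moves", "payload": {
  "commands": [
    {"slide": [0.01, 0, -0.015], "yaw": 0},
    {"slide": [0.01, 0, -0.015], "yaw": 0},
    {"slide": [0.01, 0, -0.015], "yaw": 0},
    {"slide": [0.01, 0, -0.015], "yaw": 0},
    {"slide": [0.01, 0, -0.015], "yaw": 0},
    {"slide": [0.01, 0, -0.015], "yaw": 0},
    {"slide": [0.01, 0, -0.015], "yaw": 0},
    {"slide": [0.01, 0, -0.015], "yaw": 0},
    {"slide": [0.01, 0, -0.015], "yaw": 0},
    {"slide": [0.01, 0, -0.015], "yaw": 0}
  ]
}}

```text
t: 17.55
tool_pos: [0.5033, 0.1119, 0.1908]
ee_rot: [-180.0, 0.0, 84.4]
contact_force: [-1.1, 0.6, -3.3]
opening: 0.0517
```

{"api": "apply_moves", "payload": {
  "commands": [
    {"slide": [0.017, 0, -0.009], "yaw": 0},
    {"slide": [0.017, 0, -0.009], "yaw": 0},
    {"slide": [0.017, 0, -0.009], "yaw": 0},
    {"slide": [0.017, 0, -0.009], "yaw": 0},
    {"slide": [0.017, 0, -0.009], "yaw": 0},
    {"slide": [0.017, 0, -0.009], "yaw": 0},
    {"slide": [0.017, 0, -0.009], "yaw": 0},
    {"slide": [0.017, 0, -0.009], "yaw": 0},
    {"slide": [0.017, 0, -0.009], "yaw": 0},
    {"slide": [0.017, 0, -0.009], "yaw": 0}
  ]
}}

```text
t: 18.55
tool_pos: [0.5053, 0.1323, 0.2015]
ee_rot: [180.0, -0.0, 84.4]
contact_force: [-1.1, 0.9, -1.4]
opening: 0.052
```

```bash
python3 - <<'E'
from h import *
s=get_state();print(s["tool_pos"],s["contact_force"],s["wrist_torque"])
a=grab_frame("scene")[...,::-1];cv2.imwrite("pics/p3.png",cv2.resize(a[110:330,350:530],None,fx=2.7,fy=2.7))
E
```

```text
[0.50533237 0.13231392 0.20153659] [-1.10510187  0.86582501 -1.38801137] [-0.08192644 -0.07142032  0.00085542]
```

View pics/p3.png

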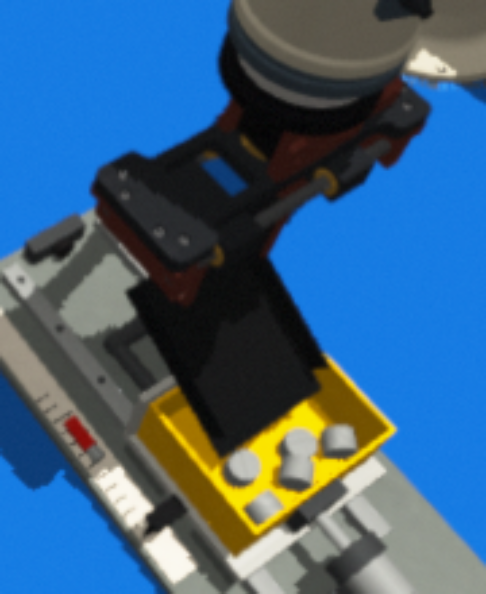

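{"api": "apply_moves", "payload": {
  "commands": [
    {"slide": [0, 0, 0], "yaw": 0},
    {"slide": [0, 0, 0], "yaw": 0},
    {"slide": [0, 0, -0.04], "yaw": 0},
    {"slide": [0, 0, -0.08], "yaw": 0},
    {"slide": [0, 0, -0.12], "yaw": 0},
    {"slide": [0, 0, -0.12], "yaw": 0},
    {"slide": [0, 0, -0.12], "yaw": 0},
    {"slide": [0, 0, -0.12], "yaw": 0},
    {"slide": [0, 0, -0.12], "yaw": 0},
    {"slide": [0, 0, -0.06], "yaw": 0}
  ],
  "grip_force": 25
}}

```text
t: 19.6
tool_pos: [0.5056, 0.1322, 0.2975]
ee_rot: [179.8, -0.0, 84.4]
contact_force: [-0.0, -0.2, -1.6]
opening: 0.0514
```

{"api": "apply_moves", "payload": {
  "commands": [
    {"slide": [-0.1, 0, 0], "yaw": 0},
    {"slide": [-0.2, 0, 0], "yaw": 0},
    {"slide": [-0.22, 0, 0], "yaw": 0},
    {"slide": [-0.22, 0, 0], "yaw": 0},
    {"slide": [-0.22, 0, 0], "yaw": 0},
    {"slide": [-0.22, 0, 0], "yaw": 0},
    {"slide": [-0.22, 0, 0], "yaw": 0},
    {"slide": [-0.22, 0, 0], "yaw": 0},
    {"slide": [-0.22, 0, 0], "yaw": 0},
    {"slide": [-0.22, 0, 0], "yaw": 0}
  ]
}}

```text
t: 20.6
tool_pos: [0.4803, -0.1156, 0.2942]
ee_rot: [-179.9, 0.0, 84.4]
contact_force: [0.6, 0.2, -0.4]
opening: 0.0516
```

{"api": "apply_moves", "payload": {
  "commands": [
    {"slide": [-0.22, 0, 0], "yaw": 0},
    {"slide": [-0.22, 0, 0], "yaw": 0},
    {"slide": [-0.22, 0, 0], "yaw": 0},
    {"slide": [-0.22, 0, 0], "yaw": 0},
    {"slide": [-0.22, 0, 0], "yaw": 0},
    {"slide": [-0.22, 0, 0], "yaw": 0},
    {"slide": [-0.1, 0, 0], "yaw": 0},
    {"slide": [-0.05, 0, 0], "yaw": 0},
    {"slide": [0, 0, 0], "yaw": 0},
    {"slide": [0, 0, 0], "yaw": 0}
  ]
}}

```text
t: 21.6
tool_pos: [0.464, -0.2887, 0.2951]
ee_rot: [-180.0, -0.0, 84.4]
contact_force: [0.5, -0.0, -0.1]
opening: 0.052
```

```bash
python3 - <<'E'
from h import *
s=get_state();print(s["tool_pos"],s["contact_force"],s["wrist_torque"])
a=grab_frame("scene")[...,::-1];b=grab_frame("top")[...,::-1];cv2.imwrite("pics/p4.png",np.hstack([cv2.resize(a[0:190,200:400],None,fx=2,fy=2),b[150:340,150:470].repeat(1,0)*0 if 0 else cv2.resize(b[130:320,130:330],None,fx=2,fy=2)]))
E
```

```text
[ 0.46395572 -0.28871138  0.2950739 ] [ 0.50453068 -0.01308895 -0.08633458] [ 0.01493905 -0.13476106  0.03461413]
```

View pics/p4.png

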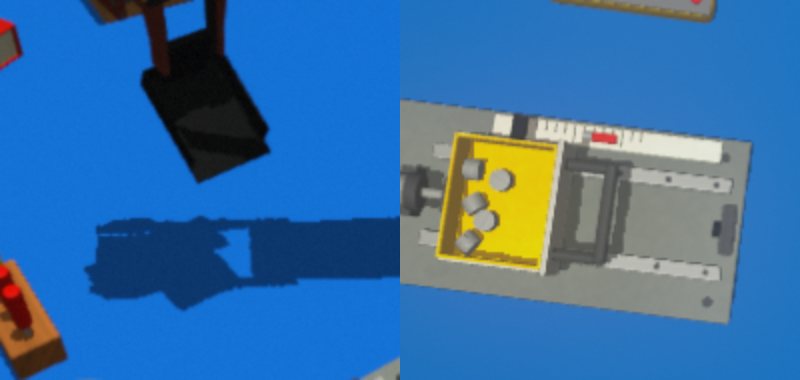

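{"api": "apply_moves", "payload": {
  "commands": [
    {"slide": [0, 0, 0.08], "yaw": 0},
    {"slide": [0, 0, 0.16], "yaw": 0},
    {"slide": [0, 0, 0.2], "yaw": 0},
    {"slide": [0, 0, 0.2], "yaw": 0},
    {"slide": [0, 0, 0.2], "yaw": 0},
    {"slide": [0, 0, 0.2], "yaw": 0},
    {"slide": [0, 0, 0.2], "yaw": 0},
    {"slide": [0, 0, 0.1], "yaw": 0},
    {"slide": [0, 0, 0.06], "yaw": 0},
    {"slide": [0, 0, 0], "yaw": 0}
  ]
}}

```text
t: 22.7
tool_pos: [0.4637, -0.2891, 0.1263]
ee_rot: [-179.9, -0.0, 84.4]
contact_force: [-0.2, -0.2, -0.3]
opening: 0.0519
```

{"api": "apply_moves", "payload": {
  "commands": [
    {"slide": [-0.028, 0, 0.018], "yaw": 0},
    {"slide": [-0.028, 0, 0.018], "yaw": 0},
    {"slide": [-0.028, 0, 0.018], "yaw": 0},
    {"slide": [-0.028, 0, 0.018], "yaw": 0},
    {"slide": [-0.028, 0, 0.018], "yaw": 0},
    {"slide": [-0.028, 0, 0.018], "yaw": 0},
    {"slide": [-0.028, 0, 0.018], "yaw": 0},
    {"slide": [-0.028, 0, 0.018], "yaw": 0},
    {"slide": [-0.028, 0, 0.018], "yaw": 0},
    {"slide": [-0.028, 0, 0.018], "yaw": 0}
  ],
  "grip_force": 5
}}

```text
t: 23.7
tool_pos: [0.4605, -0.3231, 0.1052]
ee_rot: [-180.0, -0.0, 84.4]
contact_force: [0.6, 0.0, -1.4]
opening: 0.0521
```

{"api": "apply_moves", "payload": {
  "commands": [
    {"slide": [-0.028, 0, 0.022], "yaw": 0},
    {"slide": [-0.028, 0, 0.022], "yaw": 0},
    {"slide": [-0.028, 0, 0.022], "yaw": 0},
    {"slide": [-0.024, 0, 0.022], "yaw": 0},
    {"slide": [-0.024, 0, 0.022], "yaw": 0},
    {"slide": [-0.024, 0, 0.022], "yaw": 0},
    {"slide": [-0.024, 0, 0.022], "yaw": 0},
    {"slide": [-0.024, 0, 0.022], "yaw": 0},
    {"slide": [-0.024, 0, 0.022], "yaw": 0},
    {"slide": [-0.024, 0, 0.022], "yaw": 0}
  ]
}}

```text
t: 24.7
tool_pos: [0.4576, -0.3532, 0.0788]
ee_rot: [-180.0, -0.0, 84.4]
contact_force: [-0.3, 0.7, -0.4]
opening: 0.0519
```

{"api": "apply_moves", "payload": {
  "commands": [
    {"slide": [-0.018, 0, 0.02], "yaw": 0},
    {"slide": [-0.018, 0, 0.02], "yaw": 0},
    {"slide": [-0.018, 0, 0.02], "yaw": 0},
    {"slide": [-0.018, 0, 0.02], "yaw": 0},
    {"slide": [-0.018, 0, 0.02], "yaw": 0},
    {"slide": [-0.018, 0, 0.02], "yaw": 0},
    {"slide": [-0.018, 0, 0.02], "yaw": 0},
    {"slide": [-0.018, 0, 0.02], "yaw": 0},
    {"slide": [-0.018, 0, 0.02], "yaw": 0},
    {"slide": [-0.018, 0, 0.008], "yaw": 0}
  ]
}}

```text
t: 25.7
tool_pos: [0.4556, -0.3746, 0.0571]
ee_rot: [180.0, 0.0, 84.4]
contact_force: [-0.6, 1.9, 5.3]
opening: 0.052
```

```bash
python3 - <<'E'
from h import *
s=get_state();print(s["tool_pos"],s["contact_force"],s["wrist_torque"])
a=grab_frame("scene")[...,::-1];cv2.imwrite("pics/q1.png",a)
E
```

```text
[ 0.45563064 -0.37463056  0.05713436] [-0.58855733  1.87551955  5.31174802] [0.37010951 0.17761423 0.00086002]
```

{"api": "apply_moves", "payload": {
  "commands": [
    {"slide": [0, 0, 0], "yaw": 0},
    {"slide": [0, 0, 0], "yaw": 0},
    {"slide": [0, 0, 0], "yaw": 0},
    {"slide": [0, 0, 0], "yaw": 0},
    {"slide": [0, 0, 0], "yaw": 0},
    {"slide": [0, 0, -0.05], "yaw": 0},
    {"slide": [0, 0, -0.1], "yaw": 0},
    {"slide": [0, 0, -0.2], "yaw": 0},
    {"slide": [0, 0, -0.3], "yaw": 0},
    {"slide": [0, 0, -0.3], "yaw": 0}
  ],
  "jaw": 1
}}

```text
t: 26.75
tool_pos: [0.4553, -0.3743, 0.1725]
ee_rot: [180.0, 0.0, 84.4]
contact_force: [0.6, -0.4, -0.2]
opening: 0.0879
```

{"api": "apply_moves", "payload": {
  "commands": [
    {"slide": [0, 0, -0.2], "yaw": -1},
    {"slide": [0, 0, -0.2], "yaw": -1},
    {"slide": [0, 0, -0.2], "yaw": -1},
    {"slide": [0, 0, 0], "yaw": -1},
    {"slide": [0, 0, 0], "yaw": -1},
    {"slide": [0, 0, 0], "yaw": -1},
    {"slide": [0, 0, 0], "yaw": -1},
    {"slide": [0, 0, 0], "yaw": -1},
    {"slide": [0, 0, 0], "yaw": -1},
    {"slide": [0, 0, 0], "yaw": -1}
  ]
}}

```text
t: 27.75
tool_pos: [0.4555, -0.3745, 0.2439]
ee_rot: [180.0, 0.1, 124.6]
contact_force: [0.8, -0.2, -0.2]
opening: 0.0882
```

{"api": "apply_moves", "payload": {
  "commands": [
    {"slide": [0, 0, 0], "yaw": -1},
    {"slide": [0, 0, 0], "yaw": -1},
    {"slide": [0, 0, 0], "yaw": -1},
    {"slide": [0, 0, 0], "yaw": -1},
    {"slide": [0, 0, 0], "yaw": -1},
    {"slide": [0, 0, 0], "yaw": -1},
    {"slide": [0, 0, 0], "yaw": -1},
    {"slide": [0, 0, 0], "yaw": -1},
    {"slide": [0, 0, 0], "yaw": -1},
    {"slide": [0, 0, 0], "yaw": -1}
  ]
}}

```text
t: 28.75
tool_pos: [0.4555, -0.3744, 0.2439]
ee_rot: [-180.0, 0.1, 164.5]
contact_force: [-0.5, 0.7, 0.7]
opening: 0.0877
```

{"api": "apply_moves", "payload": {
  "commands": [
    {"slide": [0, 0, 0], "yaw": -1},
    {"slide": [0, 0, 0], "yaw": -1},
    {"slide": [0, 0, 0], "yaw": -0.5},
    {"slide": [0, 0.2, 0], "yaw": 0},
    {"slide": [0, 0.3, 0], "yaw": 0},
    {"slide": [0, 0.3, 0], "yaw": 0},
    {"slide": [0, 0.3, 0], "yaw": 0},
    {"slide": [0, 0.3, 0], "yaw": 0},
    {"slide": [0, 0.3, 0], "yaw": 0},
    {"slide": [0, 0.3, 0], "yaw": 0}
  ],
  "jaw": 0.45
}}

```text
t: 29.75
tool_pos: [0.4789, -0.1342, 0.244]
ee_rot: [-180.0, 0.1, 174.4]
contact_force: [-0.0, 0.5, -0.8]
opening: 0.0399
```

```bash
python3 - <<'E'
from h import *
s=get_state();print(s["tool_pos"],s["contact_force"],s["ee_rot"])
a=grab_frame("scene")[...,::-1];b=grab_frame("top")[...,::-1];cv2.imwrite("pics/q2.png",np.hstack([cv2.resize(a[20:210,220:420],None,fx=2,fy=2),cv2.resize(b[130:320,300:500],None,fx=2,fy=2)]))
E
```

```text
[ 0.47889841 -0.13420668  0.24401903] [-0.04142495  0.51473189 -0.84671683] [-1.79973736e+02  1.14171684e-01  1.74371877e+02]
```

View pics/q2.png

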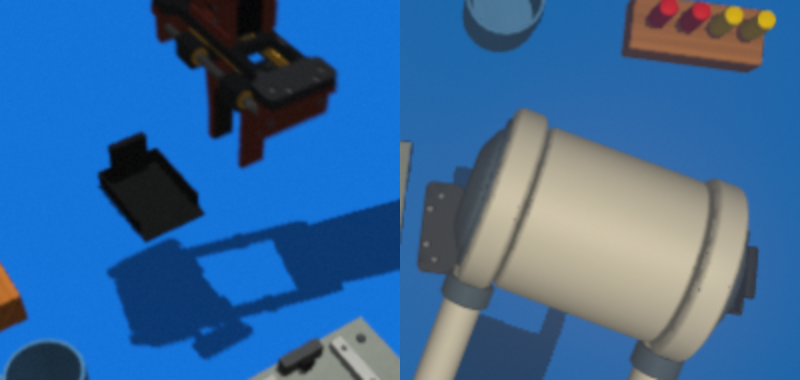

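{"api": "apply_moves", "payload": {
  "commands": [
    {"slide": [0, 0.28, 0], "yaw": 0},
    {"slide": [0, 0.28, 0], "yaw": 0},
    {"slide": [0, 0.28, 0], "yaw": 0},
    {"slide": [0, 0.28, 0], "yaw": 0},
    {"slide": [0, 0.28, 0], "yaw": 0},
    {"slide": [0, 0.28, 0], "yaw": 0},
    {"slide": [0, 0.217, 0], "yaw": 0},
    {"slide": [0, 0.14, 0], "yaw": 0},
    {"slide": [0, 0, 0], "yaw": 0},
    {"slide": [0, 0, 0], "yaw": 0}
  ]
}}

```text
t: 30.85
tool_pos: [0.5031, 0.1069, 0.243]
ee_rot: [-180.0, 0.0, 174.4]
contact_force: [-0.1, -0.1, -0.2]
opening: 0.0398
```

{"api": "apply_moves", "payload": {
  "commands": [
    {"slide": [0, 0, 0.1], "yaw": 0},
    {"slide": [0, 0, 0.1], "yaw": 0},
    {"slide": [0, 0, 0.1], "yaw": 0},
    {"slide": [0, 0, 0.1], "yaw": 0},
    {"slide": [0, 0, 0.1], "yaw": 0},
    {"slide": [0, 0, 0.1], "yaw": 0},
    {"slide": [0, 0, 0.1], "yaw": 0},
    {"slide": [0, 0, 0.1], "yaw": 0},
    {"slide": [0, 0, 0.06], "yaw": 0},
    {"slide": [0, 0, 0], "yaw": 0}
  ]
}}

```text
t: 31.85
tool_pos: [0.5023, 0.1076, 0.1378]
ee_rot: [-180.0, -0.1, 174.4]
contact_force: [0.4, 0.1, 0.5]
opening: 0.0394
```

```bash
python3 - <<'E'
from h import *
s=get_state();print(s["tool_pos"],s["contact_force"])
a=grab_frame("scene")[...,::-1]
cv2.imwrite("pics/r1.png",a)
# bar visible? print pixel projections of fingertips & bar in scene
p=s["tool_pos"]; print(proj("scene",[[.503,.109,.096],p]))
E
```

```text
[0.50232634 0.10761433 0.13777199] [0.39490078 0.10403384 0.54412076]
[[409.98123001 221.95217195]
 [414.1919041  209.30736518]]
```

{"api": "apply_moves", "payload": {
  "commands": [
    {"slide": [0, 0.01, 0.05], "yaw": 0},
    {"slide": [0, 0, 0.05], "yaw": 0},
    {"slide": [0, 0, 0.05], "yaw": 0},
    {"slide": [0, 0, 0.05], "yaw": 0},
    {"slide": [0, 0, 0.05], "yaw": 0},
    {"slide": [0, 0, 0.05], "yaw": 0},
    {"slide": [0, 0, 0.04], "yaw": 0},
    {"slide": [0, 0, 0.02], "yaw": 0},
    {"slide": [0, 0, 0], "yaw": 0},
    {"slide": [0, 0, 0], "yaw": 0}
  ]
}}

```text
t: 32.9
tool_pos: [0.5031, 0.1089, 0.0963]
ee_rot: [180.0, 0.0, 174.4]
contact_force: [0.5, -0.3, 0.3]
opening: 0.0394
```

{"api": "apply_moves", "payload": {
  "commands": [
    {"slide": [0, 0, 0], "yaw": 0},
    {"slide": [0, 0, 0], "yaw": 0},
    {"slide": [0, 0, 0], "yaw": 0},
    {"slide": [0, 0, 0], "yaw": 0},
    {"slide": [0, 0, 0], "yaw": 0},
    {"slide": [0, 0, 0], "yaw": 0},
    {"slide": [0, 0, 0], "yaw": 0},
    {"slide": [0, 0, 0], "yaw": 0},
    {"slide": [0, 0, 0], "yaw": 0},
    {"slide": [0, 0, 0], "yaw": 0}
  ],
  "jaw": 0,
  "grip_force": 45
}}

```text
t: 33.9
tool_pos: [0.5032, 0.1101, 0.0962]
ee_rot: [179.9, 0.0, 174.4]
contact_force: [1.0, 5.4, -0.4]
opening: 0.012
```

```bash
python3 - <<'E'
from h import *
np.set_printoptions(precision=4,suppress=True)
s=get_state();print(s["tool_pos"],s["contact_force"],s["opening"])
b0=cv2.imread("pics/scene0.png");a=grab_frame("scene")[...,::-1];cv2.imwrite("pics/r2.png",a)
o=np.array([.513,.2146]);th=np.radians(84.4);c,sn=np.cos(th),np.sin(th)
rig=lambda P:((P[:,:2]-o)@np.array([[c,-sn],[sn,c]]))*1000
W=lambda x,y,z:[o[0]+c*x-sn*y,o[1]+sn*x+c*y,z]
# expected pixel places of marker and pointer in scene
print(proj("scene",[W(-.083,-.08,.025),W(.003,-.08,.03)]))
for n,im in(("s0",b0),("now",a)):
    h=cv2.cvtColor(im,cv2.COLOR_BGR2HSV)
    rd=((h[...,0]<8)|(h[...,0]>172))&(h[...,1]>150);rd[:250]=0;rd[290:]=0;rd[:,:365]=0;rd[:,400:]=0
    for k in blobs(rd,5):
        m=cv2.moments(k);p=[m["m10"]/m["m00"],m["m01"]/m["m00"]];print(n,"marker",p,cv2.contourArea(k),rig(onplane("scene",[p],.026)))
    dk=(h[...,2]<60);dk[:285]=0;dk[320:]=0;dk[:,:395]=0;dk[:,425:]=0
    for k in blobs(dk,8): print(n,"dark",cv2.boundingRect(k),cv2.minAreaRect(k),rig(onplane("scene",[k.reshape(-1,2).mean(0)],.03)))
E
```

```text
[0.5032 0.1101 0.0962] [ 1.0447  5.4177 -0.4331] 0.011955102464277459
[[378.5114 269.1363]
 [407.7521 305.3661]]
s0 marker [379.0425531914894, 270.2624113475177] 47.0 [[-80.3527 -80.8963]]
s0 dark (420, 306, 5, 8) ((422.730712890625, 309.3461608886719), (7.488452911376953, 3.0508511066436768), 56.3099365234375) [[ 23.2668 -62.5482]]
s0 dark (402, 285, 17, 23) ((410.3525085449219, 295.3770446777344), (22.181255340576172, 14.757325172424316), 84.80557250976562) [[ -8.8299 -67.1039]]
now marker [378.9352750809061, 269.9546925566343] 51.5 [[-80.9629 -80.6878]]
now dark (420, 306, 5, 8) ((422.50006103515625, 309.5000305175781), (7.071067810058594, 2.8284268379211426), 45.0) [[ 23.5319 -62.6962]]
now dark (402, 285, 17, 23) ((410.3525085449219, 295.3770446777344), (22.181255340576172, 14.757325172424316), 84.80557250976562) [[ -9.1824 -67.0104]]
```

{"api": "apply_moves", "payload": {
  "commands": [
    {"slide": [0, -0.03, 0], "yaw": 0},
    {"slide": [0, -0.06, 0], "yaw": 0},
    {"slide": [0, -0.08, 0], "yaw": 0},
    {"slide": [0, -0.08, 0], "yaw": 0},
    {"slide": [0, -0.08, 0], "yaw": 0},
    {"slide": [0, -0.08, 0], "yaw": 0},
    {"slide": [0, -0.08, 0], "yaw": 0},
    {"slide": [0, -0.06, 0], "yaw": 0},
    {"slide": [0, -0.03, 0], "yaw": 0},
    {"slide": [0, 0, 0], "yaw": 0}
  ]
}}

```text
t: 34.95
tool_pos: [0.4962, 0.0411, 0.0962]
ee_rot: [179.8, 0.0, 174.4]
contact_force: [-0.6, 9.3, 0.3]
opening: 0.0119
```

```bash
python3 - <<'E'
from h import *
s=get_state();print(s["tool_pos"],s["contact_force"],s["opening"])
a=grab_frame("scene")[...,::-1];b=grab_frame("top")[...,::-1]
cv2.imwrite("pics/sc2.png",a);cv2.imwrite("pics/tp2.png",b)
z=lambda im,y,x:cv2.resize(im[y:y+50,x:x+65],None,fx=6,fy=6,interpolation=cv2.INTER_NEAREST)
t0=cv2.imread("pics/top0.png");s0=cv2.imread("pics/scene0.png")
cv2.imwrite("pics/v12.png",np.vstack([np.hstack([z(a,245,350),z(b,175,200)]),np.hstack([z(s0,275,375),z(t0,175,165)])]))
E
```

```text
[0.4962435  0.0411499  0.09622064] [-0.61318234  9.28103165  0.27423598] 0.011882999368603398
```

View pics/v12.png

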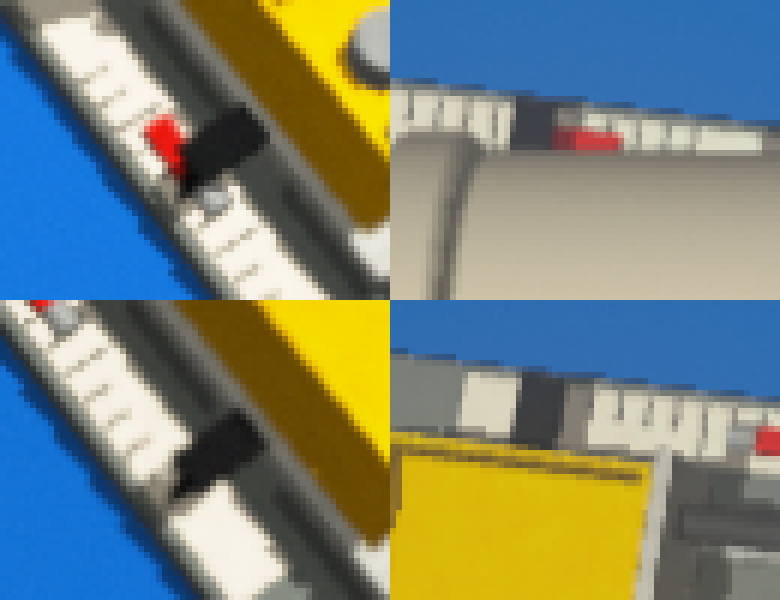

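```bash
cat > m.py <<'E'
from h import *
o=np.array([.513,.2146]);th=np.radians(84.4);c,sn=np.cos(th),np.sin(th)
def rect(cam,im,x0,x1,z,st=2,y0=-100,y1=-52):
    xs=np.arange(x0,x1,st);ys=np.arange(y0,y1,3)
    X,Y=np.meshgrid(xs/1000,ys/1000);P=np.c_[o[0]+c*X.ravel()-sn*Y.ravel(),o[1]+sn*X.ravel()+c*Y.ravel(),np.full(X.size,z)]
    uv=proj(cam,P).astype(np.float32).reshape(*X.shape,2)
    return xs,ys,cv2.remap(im,uv[...,0],uv[...,1],cv2.INTER_LINEAR)
def show(cam,im,x0,x1,z):
    xs,ys,r=rect(cam,im,x0,x1,z);h=cv2.cvtColor(r,cv2.COLOR_BGR2HSV)
    print(cam,"z",z,"x from",x0,"step 2")
    for j,y in enumerate(ys):
        print("%5d "%y+"".join("R" if (p[0]<10 or p[0]>170) and p[1]>130 and p[2]>60 else "K" if p[2]<65 else "." if p[1]>150 else "d" if p[2]<105 else "g" if p[2]<175 else "W" for p in h[j].astype(int)))
E
python3 - <<'E'
from m import *
for cam,f0,f1 in(("top","pics/top0.png","pics/tp2.png"),("scene","pics/scene0.png","pics/sc2.png")):
    show(cam,cv2.imread(f0),-130,40,.024); show(cam,cv2.imread(f1),-130,-20,.024)
E
```

```text
top z 0.024 x from -130 step 2
 -100 .....................................................................................
  -97 .....................................................................................
  -94 gggggggggggggggggggggggggggggggggggggggggggggggggggggggggggggdddgggggddddgggggggggggg
  -91 gggggggggggggggggggggggggggggWgggggggggggggggggWggggWgggggggggggdddddddddggWggWgWWggg
  -88 WWWWWWWWWWgWWWWgWWWWgWWWWgWWWWgWWWWgWWWWgWWWWWWWWWgWWWWgWWWWgggggdKddddddgWWWWWWWWWgg
  -85 WWWWWWWWWWWWWWWgWWWWgWWWWgWWWWggggggWWWWgWWWWgWWWWWWWWWgWWWWgggggdKddddddgWWWWWWWWWgg
  -82 WWWWWgWWWWWWWWWWWWWRRRRRRRRRRRRgggggWWWWgWWWWgWWWWgWWWWgWWWWgggggdKKdddKdgWWWWWWWWWgg
  -79 WWWWWWWWWWWWWWWWWWgRRRRRRRRRRRRgggggWWWWWWWWWWWWWWWWWWWWWWWWWggggdKddKdKKgWWWWWWWWWgg
  -76 WWWWWWWWWWWWWWWgWggRRRRWRRRRRRggggggWWWWWWWWWWWWWWWWWWWWWWWWWggggdKKKKKKKgWWWWWWWWWgg
  -73 WWWWWWWWWWWWWWWWWWWWWWWWWWWWWWWWggggWWWWgWWWWWWWWWWWWWWWWWWWgggggdKKKKKKdgWWWWWWWWWgg
  -70 WWWWWWWWWWWWWWWWWWWWWWWWWWWWWWWgggggggggggggdgWggggggggggggggggggddKKKKKKdgggggggggdd
  -67 ggggggggggggggggggggggggggggggggdddddddddddddWWWW..
[... 3255 characters left out ...]
WWWWWWWWWWWWWWWWWW
  -85 WWWWWWWWWWWWWWWWWWWWWRRWWWRRdKKKgggggWWWWWWWWWWWWWWWWWW
  -82 WWWWWWWWWWWWWWWWWWWRRRRRRRRRKKKdgggggWWWWWWWWWWWWWWWWWW
  -79 WWWWWWWWWWWWWWWWWWWRRRRRRRRKKKKdgWWggWWWWWWWWWWWWWWWWWW
  -76 WWWWWWWWWWWWWWWWWWWRRRRRRKKKKKKKdgWWWWWWWWWWWWWWWWWWWWW
  -73 ggWWWWWWWWWWWWWWWWWWWWWgKKKKKKKdggWWWWWWWWWWWWWWWWWWWWW
  -70 gggggggggggggggggggggggdKKKKKKKdggggggggggggggggggggggg
  -67 dddddddddddddddddddddddKKKKKKKKKddddddddddddddddddddddd
  -64 dddddddddddddddddddddddKKKKKKKKKddddddddddddddddddddddd
  -61 dddKKKKKKKKKKKKKKKKKKKKKKKKKKKKKdddddddKKKKKKKKKKKKKKKK
  -58 dKKKKKKKKKKKKKKKKKKKKKKKKKKKKKKKddddddKKKKKKKKKKKKKKKKK
  -55 dddddddddddddddddddddddKKKKKKKKKddddddddddddddddddddddd
```

```bash
python3 - <<'E'
from m import *
for cam,f in(("top","pics/top0.png"),("scene","pics/scene0.png")):
    xs,ys,r=rect(cam,cv2.imread(f),-98,-50,.024,st=2,y0=-97,y1=-62)
    print(cam,"cols x:",xs[0],"..")
    for j,y in enumerate(ys): print("%4d "%y+" ".join("%x%x%x"%tuple(int(v)//16 for v in p[::-1]) for p in r[j]))
uv=proj("top",[[o[0]+c*x-sn*y,o[1]+sn*x+c*y,.024] for x,y in((-.1,-.08),(-.05,-.08))]);print(uv)
t=cv2.imread("pics/top0.png")
for v in range(190,208): print(v," ".join("%x%x%x"%tuple(int(q)//16 for q in p[::-1]) for p in t[v,220:246]))
E
```

```text
top cols x: -98 ..
 -97 36a 36a 36a 36a 36b 36b 36b 36b 36b 36a 36a 36a 36a 36b 36b 36b 36b 36a 36a 36a 36a 36a 36b 36b
 -94 678 567 567 567 567 567 568 568 678 667 567 567 567 567 567 568 678 678 667 567 567 567 567 568
 -91 998 998 aa9 aa9 999 aa9 aa9 aa9 999 998 998 aa9 aa9 aaa 999 aa9 aa9 aa9 998 a99 aa9 aa9 aa9 aa9
 -88 ccb ddb ddb bba 998 bba ddb ddc bba aa9 bba ddb ddb cba aa9 ccb ddc ddb ccb 998 cca ddb ddb ddb
 -85 ccb dcb da9 c87 a65 b87 b87 c77 b76 a66 b77 d98 c88 b77 a77 a98 aa9 aa9 999 998 ccb ddc ddc ddb
 -82 ccb ca9 b65 c33 c33 c33 c33 c33 c33 c33 c33 c33 c33 c33 a44 977 998 999 999 aa9 bba ddb ddc cca
 -79 ccb ba9 a55 c33 c33 c33 c33 c33 c33 c33 c33 c33 c33 c33 b33 a87 999 999 999 999 cba ddb ddc cba
 -76 cca aa9 a65 a44 934 a44 b55 c66 c65 c55 b55 b44 933 944 a55 a88 887 887 887 888 cba ddc ddc cca
 -73 ccb ddb dcb dcb ccb ccb ccb dcb dcb dcb dcb dcb dcb ccb ccb cba 988 877 887 887 bba cca ccb ccb
 -70 ccb ddb dcb ccb cca bba cca ccb ccb ccb ccb ccb cca cba cca aa9 887 776 777 776 776 777 877 887
 -67 888 888 888 888 888 887 887 888 888 888 888 888 888 888 888 776 55
[... 2666 characters left out ...]
 b87 944 934 a34 a33 987 ccb 999 bba ddc ddc ddc ddb
202 776 776 877 877 998 ddb ddb ddb ddc ddb ddb dcb dcb ccb cba cba cba cba ccb ccb 998 ddb ddc ddc ddc ddc
203 555 665 665 665 777 ba9 bba bba ccb dcb ddc ddc ddc ddc ddc ddc ddc ddc ddc ccb bba ddc ddc ddc ddc ddc
204 555 555 555 555 666 887 888 888 998 998 aa9 aa9 aa9 aa9 aa9 bba ccb dcb ddc ddc ddb ddc ddc ddc ddc ddc
205 555 555 555 555 777 787 777 777 777 777 777 787 887 887 887 888 998 998 aa9 aa9 aa9 aa9 aa9 bba ccb ccb
206 555 555 555 565 777 777 777 777 777 777 777 777 787 787 777 777 777 777 777 787 887 887 887 888 998 998
207 555 555 555 565 777 787 787 787 777 777 777 777 777 777 777 777 777 777 777 777 777 777 777 777 777 777
```

```bash
python3 - <<'E'
from m import *
for z in(.024,.030,.036):
  for cam,f,a,b in(("top","pics/top0.png",-14,24),("top","pics/tp2.png",-82,-46),("scene","pics/scene0.png",-14,24),("scene","pics/sc2.png",-82,-46)):
    xs,ys,r=rect(cam,cv2.imread(f),a,b,z,st=1.5,y0=-88,y1=-72)
    print(cam,f[-8:],"z",z,"x0",a,"step1.5")
    for j,y in enumerate(ys): print("%4d "%y+" ".join("%3d"%p[1] for p in r[j]))
E
```

```text
top top0.png z 0.024 x0 -14 step1.5
 -88 212 204 174 116 120 123 123 124 113  93  63  62  62  61  61  61  62  62  62  85 136 190 208 210 210 209
 -85 213 213 163 113 121 124 126 125 117  91  64  62  62  62  61  62  62  62  63  81 124 204 211 212 212 212
 -82 213 213 164 135 126 126 126 125 124  87  65  61  62  63  63  63  63  62  63  69 135 208 212 213 213 214
 -79 214 211 200 157 132 126 126 126 118  81  66  61  63  63  63  63  62  62  62  62 139 191 213 214 214 214
 -76 215 215 205 154 133 126 125 125 110  81  64  61  62  62  63  63  63  62  63  78 137 185 211 213 213 213
 -73 214 213 190 140 129 125 125 125 115  94  65  62  62  63  63  63  63  63  63  76 109 178 204 211 212 212
top /tp2.png z 0.024 x0 -82 step1.5
 -88 192 158 123 122 124 126 125 103  82  67  66  66  65  64  65  65  67 123 174 209 209 182 174 203
 -85 117 103  89  86  91  92  88  76  69  66  65  66  66  66  65  65  74 108 172 208 212 162 174 204
 -82  63  62  60  58  57  57  57  57  61  64  65  65  66  66  65  65  74 102 182 209 196 147 184 207
 -79  70  67  64  62  60  60  60  60  63  66  67  67  66  66  66  66  6
[... 6199 characters left out ...]
  27  40  57  81  82  82  78  79  74  74  74  76  77  80
scene /sc2.png z 0.036 x0 -82 step1.5
 -88  45  52  58  64  49  31  21  25  19  18  13  44  79 107 120 128 127 129 154 217 244 246 246 238
 -85  25  24  24  24  21  14  13  14  11  12  21  57 101 148 170 174 166 146 149 219 244 245 245 241
 -82  34  32  28  24  24  25  24  25  25  26  30  53  88 113 165 192 190 160 182 235 244 245 245 240
 -79 157 100  60  35  30  30  30  29  30  29  31  49  87 118 137 179 197 198 229 242 244 244 245 241
 -76 143  97  53  32  29  30  29  29  28  31  35  62 110 130 152 199 227 188 165 162 164 170 177 182
 -73  78  62  40  30  29  30  31  30  30  30  31  45  72  77  81  83  91  85  85  81  78  79  82  83
```

{"api": "apply_moves", "payload": {
  "commands": [
    {"slide": [0, -0.01, 0], "yaw": 0},
    {"slide": [0, -0.02, 0], "yaw": 0},
    {"slide": [0, -0.02, 0], "yaw": 0},
    {"slide": [0, -0.02, 0], "yaw": 0},
    {"slide": [0, -0.02, 0], "yaw": 0},
    {"slide": [0, -0.012, 0], "yaw": 0},
    {"slide": [0, -0.005, 0], "yaw": 0},
    {"slide": [0, 0, 0], "yaw": 0},
    {"slide": [0, 0, 0], "yaw": 0},
    {"slide": [0, 0, 0], "yaw": 0}
  ]
}}

```text
t: 36.05
tool_pos: [0.495, 0.0291, 0.0963]
ee_rot: [179.7, 0.0, 174.5]
contact_force: [-0.3, 9.5, 0.7]
opening: 0.0117
```

```bash
python3 - <<'E'
from m import *
s=get_state();print(s["tool_pos"],s["contact_force"],s["opening"])
for cam in("top","scene"):
    im=grab_frame(cam)[...,::-1].copy();cv2.imwrite(f"pics/{cam}3.png",im)
    for z in (.024,.030):
        xs,ys,r=rect(cam,im,-102,-58,z,st=1.5,y0=-94,y1=-72)
        print(cam,z,"x0 -102 step1.5 (red ch / green ch)")
        for j,y in enumerate(ys): print("%4d "%y+" ".join("%x%x"%(p[2]//16,p[1]//16) for p in r[j]))
E
```

```text
[0.49502409 0.0290668  0.09626354] [-0.29553887  9.45868579  0.70779121] 0.011714349102466638
top 0.024 x0 -102 step1.5 (red ch / green ch)
 -94 57 67 67 67 66 56 56 45 45 45 45 45 45 45 35 34 34 34 34 35 35 45 46 56 67 67 67 66 56 56
 -91 aa 99 99 99 99 99 aa aa 88 66 66 66 55 44 34 34 34 34 34 34 34 34 67 99 aa aa aa 99 a9 aa
 -88 dd aa bb cc dd dd cc bb 88 77 77 88 66 55 34 34 34 34 34 34 34 44 88 bb dd dd dd cb 99 bb
 -85 cc 99 bb dc dc da c9 b7 85 75 75 75 54 44 44 44 34 34 34 34 34 44 66 88 aa aa aa 99 99 cb
 -82 cc bb cc cc ca b7 c4 a3 93 73 73 73 63 44 44 44 34 44 44 44 44 44 55 88 88 88 88 77 88 99
 -79 99 99 aa aa 98 86 a4 94 84 74 74 74 64 44 44 44 44 44 44 44 44 44 55 77 77 66 66 66 77 77
 -76 77 87 87 87 77 77 77 76 76 76 76 76 76 76 66 66 66 66 66 65 55 44 55 65 66 66 66 66 77 77
 -73 88 88 88 88 88 88 88 88 87 87 87 87 87 87 87 87 87 77 77 77 77 77 66 66 65 66 66 66 77 87
top 0.03 x0 -102 step1.5 (red ch / green ch)
 -94 57 57 56 56 46 46 45 35 35 35 35 35 35 35 35 35 35 35 35 35 45 46 46 57 57 56 56 46 46 46
 -91 99 89 89 88 88 99 89 77 66 56 55 55 44 44 34 34 34 34 3
[... 1519 characters left out ...]
77 aa bb cb cc cc bb bb cc cc cb cc
 -91 ff ff fe dd cb dd ff ff ff fe cc 99 98 88 88 87 87 65 77 cb ee ff ff dc cc fe ff ff ff fe
 -88 ff ff ff ee cc ed fe dc cb ba 97 75 54 43 32 53 64 63 75 96 a8 b9 b9 ca ba dc dd dd dd cb
 -85 ff ff ff ee dc ed ec e7 b3 91 61 30 20 10 10 31 51 71 91 c1 e1 d1 d2 a5 97 88 88 88 88 88
 -82 ff ff ff ed dc cb a7 93 81 61 31 10 11 11 10 30 60 81 c1 e1 e1 e1 e3 d7 ca cb bb bb bb aa
 -79 ff ff ff ed a9 65 33 22 21 21 11 11 11 11 11 31 61 91 d1 e2 e2 e2 e5 d8 cb cc cc cc bb bb
 -76 ff ff ff fe dc 99 44 22 11 11 11 11 11 11 11 32 64 85 a7 da eb eb eb ec fe ee ee ee ed dd
 -73 aa ba ba bb aa 66 33 21 11 11 11 11 11 11 11 33 55 77 87 87 88 98 99 a9 aa aa bb bb cc aa
```

```bash
python3 -c "
from workcell import *
s=get_state();print(s['tool_pos'],s['opening'],s['qd']);print(close_job())"
```

```text
[0.49502893 0.02908223 0.09625833] 0.01162471452110908 [ 0.04030295 -0.08033556  0.04389353  0.02167323 -0.14405127 -0.08509597]
the job is handed in; nothing more can be done
None
```

The rig is set for your loaded reading, and I handed the job in at about 36 s with the gripper still holding the handle.

- **Slugs and tray:** I tipped all five slugs into the load box with the carriage at home. Pictures taken after the pour showed five slugs in the box. The empty tray is back on the bench, upright, flat and clear of the rig.
- **Pull:** The carriage is out about 81.4 mm by the tool position. The gripper holds the bar at about 45 N against a spring pull of about 9.5 N.
- **Pointer at the clip:** Along the rig's x, the red clip's centre is at about -81.4 mm. The two-camera edge check put the pointer at -82.1 mm. The pointer's home position plus the distance pulled gave -80.4 mm. These disagree by about 1.7 mm, so I take the pointer to be within about 1 mm of the clip's centre.
- **Clip does not match its description:** In the pictures the red part is about 25 mm along the rig's x and 10 mm along y, the reverse of what was given. There is also a grey piece on its +x side. I aimed at the centre of the red part.
- **Last checks:** I judged the final pointer position from image measurements only, because I had used all 12 viewed pictures. I never moved near the mug, multimeter or screwdriver block, but I took no final check of them.

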